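# Hang the check weight on the spring scale

## Task

Check the spring weighing stand: pick up the wide-bodied weight by the tab on top, and hang it by its eye in the notch of the stand's sprung hook. Keep hold while you lower it slowly, so that the hook takes on the load gradually, and let go only when the hook carries the whole weight, so that it neither drops nor springs up; then leave it hanging upright and still. Do not push the hook down to its stop, knock the stand, or disturb the slim weight, the jar and the tape roll.

Things in the scene. Friction and masses are not known exactly. Their poses are not given: they have to be found in the camera images.
- wide_weight_grip (a point): grip point of the weight to hang: a dark steel disc 52 mm across, 32 mm high, on it a steel frame (the eye), on top a black flat tab 12 mm thick (own x), 28 mm wide (own y), 40 mm high, ending 121 mm above the underside. This point is in the tab, on the axis, 106 mm above the underside. z up, x straight through the eye. Its mass is unknown (under 0.8 kg) and differs each time
- wide_weight_eye (a point): middle of the underside of the eye's top bar on the wide weight: 72 mm above its underside, 34 mm below the grip point, same axes. The eye is a window 40 mm wide (y) and 40 mm high, open along x, between the disc's top and this bar; the bar is 10 mm thick (x), 10 mm high, 56 mm long (y). Same front and back
- slim_weight_grip (a point): the same point on the other weight, which has the same frame and tab but a disc only 34 mm across; leave it standing
- hook_seat (a point): middle of the flat notch bottom of the sprung hook, 215 mm above the desk unloaded; moves with the hook. z up, x along the level arm to the column; the open end faces own -x. Arm 16 mm wide (y), 10 mm thick under the notch. Notch 18 mm long (x), open above and sideways; the lip before it (6 mm thick) and the arm behind it rise 8 mm. Column 105 mm behind, 341 mm high
- hook (a joint): how far the hook has dipped from its unloaded place, in m: 0 unloaded at the top stop, 0.125 at the bottom stop. A spring pulls it up with about 0.3 N at 0 and 70 N/m more as it dips; lightly damped, it bobs at about 2 Hz if the load comes on or off suddenly
- stand: the weighing stand, fixed to the desk: grey base plate 170 x 110 x 12 mm, two upright rods and a white scale at its far end; origin at the centre of the underside of the base plate, x axis from the hook's lip to the column, z up. The hook seat is above the point 60 mm to own -x
- bead_jar: small upright jar, 47 mm across, 98 mm high, origin at its underside; leave alone
- kraft_tape: roll of brown tape lying flat, 107 mm across, 50 mm high, origin at its underside; leave alone
There are look-alikes about, which are no part of the job. Leave any red or yellow look-alike of the part that bears wide_weight_grip alone.

How it is judged:
On the way, in this order (a step that is already met when the one before it is completed fails the run):
1. the wide weight is lifted off the desk (height (world z) of wide_weight_eye above 0.12 m), for 0.1 s.
2. still held, the weight's eye bar sits in the notch and the hook has dipped under it (value of joint hook above 0.015 m and distance between wide_weight_eye and hook_seat below 0.01 m and contact force between the fingers and wide_weight above 1 N), for 0.2 s.
At the end, for the whole second after the job is handed in: the wide weight hangs freely on the hook, its eye bar within 10 mm of the middle of the notch, within 0.12 rad of upright, the hook dipped more than 15 mm and moving at less than 20 mm/s, the robot clear of it, and the slim weight still standing within 20 mm of its place (distance between wide_weight_eye and hook_seat below 0.01 m and angle between wide_weight_eye's own z axis and vertical below 0.12 rad and value of joint hook above 0.015 m and velocity of joint hook between -0.02 and 0.02 m/s and contact force between the fingers and wide_weight below 0.1 N and distance of slim_weight_grip from where it was at the start of the episode below 0.02 m); the robot touches nothing.
It fails at once if the hook moves faster than 0.10 m/s up or down (load dropped on it, or let go before or after it balances) (velocity of joint hook above 0.1 m/s or velocity of joint hook below -0.1 m/s).
It fails at once if the hook is pushed down to its bottom stop (value of joint hook above 0.12 m).
It fails at once if the weight presses on the stand or hook with more than 15 N (contact force between wide_weight and stand above 15 N).
It fails at once if the robot itself presses on the stand or hook with more than 5 N (contact force between any of the arm, the fingers and stand above 5 N).
It fails at once if the slim weight, the jar or the tape roll is shifted or tipped by more than 20 mm (distance of any of slim_weight_grip, bead_jar, kraft_tape from where it was at the start of the episode above 0.02 m or angle between bead_jar's own z axis and vertical above 0.4 rad).
It also fails if it takes over 54 s, if anything falls off the work surface, if the arm or the gripper's body presses on something with over 40 N, if the wrist force passes 120 N, or if a joint passes its speed limit or range.

## Robot

A 7-joint arm with a two-finger parallel gripper is mounted at the origin on a cart in front of the work surface, level with it; the furniture and walls round the work are solid. World frame = base frame: x ahead of the robot, y to its left, z up, the work surface at z = 0. Lengths are in m, angles in rad, forces in N, time in s.
With the tool pointing down it reaches from about 0.4 to 0.85 m from the base axis. Payload 10.4 kg.
Tool frame: the origin (TCP) lies where the fingers leave the gripper's body, on its centre line; the fingertips stand 73 mm ahead of it and the grasp point (between the pads) lies 54 mm ahead of it; z points along the fingers, y is the line along which they close (so a half turn about z gives the same grasp; the last joint's range is limited). The gripper opens to 85 mm and grips with 20 to 120 N. Pads are 22 mm wide; open, the fingers measure 114 mm over their backs; the gripper's body (76 mm by 85 mm) begins 54 mm behind the grasp point. The pads swing forward as they close: fully open they stand 13 mm farther back than shut.
Start: joints at [-1.317, 0.332, -0.065, 1.46, 0.022, 1.35, -0.088], TCP at [0.171, 0.601, 0.304] pointing down, gripper open.
Joint ranges: [-2.6, 2.6], [-0.5, 2.12], [-1.47, 1.34], [0.16, 2.42], [-1.27, 4.41], [0.06, 2.06], [-2.6, 2.6]. Speed limits (rad/s): [2.22, 2.22, 2.79, 2.79, 3.14, 3.14, 3.14].

## Interface

Orientations are given as a unit quaternion [x, y, z, w].
In Python, from workcell import manip, camera gives the robot as it stands. The module is installed in compiled form; this text tells all that it offers.
- The arm moves only by the shell command python3 -m creep 'ROWS' [OPENING] [FORCE]. ROWS is JSON, a list of rows, each a list of 2 entries, a list of its own where there are three numbers: the shift along the tool's x, y, z in mm, then the turn about the tool's z in rad. In form: [[[tx, ty, tz], twist], ...]. A call has 1 to 5 rows; each row is the pose to reach, as a shift and turn from the pose commanded when the call began, along the tool's axes at that moment; what a row does not reach only later rows make up. A row lasts 1/12 s, in which the tool goes at most 41.7 mm and 7.16 degrees, less where a joint would pass 70% of its speed; a pose out of reach is approached as far as the arm can. A call with a gripper value outside its range is refused whole. OPENING is the opening, from 0 (shut) to 1 (fully open), set as the call begins (- or left out, the last holds). The fingers move at their own pace and stop on an object; FORCE is the grip in N (left out, the last holds). Time passes only in rows, so rows that repeat a pose let the fingers close. It gives the time, the measured TCP pose, the force, the opening and the grip force at its end, in the units of the state.
- manip.get_obs(): the state, without advancing time (a new reading comes with each control period).
- camera(name): name is "scene" or "top" or "wrist"; returns a dict with "pixels" (400x640x3 uint8, red, green, blue), "z_map" (400x640 float32, m along the optical axis (not along the pixel's ray), 0 where there is no reading), "fx", "fy", "cx", "cy" (pixels), "extrinsics" (4x4, takes a point from world to camera coordinates). Camera axes: x right, y down, z forward; pixel columns grow to the right and rows downward; lengths in m; the calibration is good to about 2 mm. A picture is of the moment at which its call begins.
- manip.hand_in(): hands the job in; it is judged then, once.
The state is a dict: "clock": time; "joint_pos": joint angles; "joint_velocities": joint speeds; "tau": joint torques, N m; "position": TCP position; "ee_rot": TCP orientation; "ft_force": force on the tool from outside, world axes, zero at the start; "torque": the same for the moment, N m; "grip_width": opening from 0.0 (shut) to 1.0 (fully open); "grasp_force": force on a finger pad.
Only numpy, scipy, OpenCV 4.12 (cv2) and the standard library are available. Lean on these libraries where they do the work, as an engineer would, in place of code of your own. Each camera call takes 0.05 s, during which the arm holds its last target. There are 200 camera calls.

## Working session

There is one attempt and no reset: what is moved stays moved. The work goes in short steps, Python scripts to look and compute and a shell command to move; the robot and the scene stay as the last step left them, time stands still between calls to the robot, and variables do not carry over. Pictures are saved under pics/ and viewed, at most 10 in all, crops included, and the job is handed in when it is done.

```bash
mkdir -p pics; cat > h.py <<'E'
import numpy as np,cv2
from workcell import manip,camera
def P(c,u,v,r=1):
    z=c["z_map"][v-r:v+r+1,u-r:u+r+1]; z=np.median(z[z>0])
    p=np.array([(u-c["cx"])*z/c["fx"],(v-c["cy"])*z/c["fy"],z,1])
    return (np.linalg.inv(c["extrinsics"])@p)[:3]
def cloud(c):
    z=c["z_map"]; v,u=np.indices(z.shape)
    p=np.stack([(u-c["cx"])*z/c["fx"],(v-c["cy"])*z/c["fy"],z,np.ones_like(z)],-1)
    w=(p@np.linalg.inv(c["extrinsics"]).T)[...,:3]; w[z==0]=np.nan
    return w
def save(n,img): cv2.imwrite(f"pics/{n}.png",cv2.cvtColor(np.ascontiguousarray(img),cv2.COLOR_RGB2BGR))
E
python3 - <<'E'
from h import *
import pickle
o=manip.get_obs();print({k:np.round(v,3) for k,v in o.items()})
for n in("scene","top"):
    c=camera(n);save(n+"0",c["pixels"]);pickle.dump(c,open(n+".pkl","wb"))
    print(n,np.round(np.linalg.inv(c["extrinsics"]),3).tolist())
E
```

```text
{'clock': np.float64(0.0), 'joint_pos': array([-1.317,  0.333, -0.065,  1.461,  0.022,  1.35 , -0.088]), 'joint_velocities': array([ 0.002, -0.001,  0.   ,  0.001, -0.   ,  0.001,  0.   ]), 'tau': array([ 1.0000e-03, -6.2545e+01,  4.9000e-02, -3.9159e+01,  1.6000e-02,
        1.0000e-02, -0.0000e+00]), 'position': array([0.171, 0.601, 0.303]), 'ee_rot': array([ 0.138,  0.99 , -0.001, -0.   ]), 'ft_force': array([-0.236, -0.512,  0.153]), 'torque': array([ 0.011, -0.012, -0.016]), 'grasp_force': np.float64(0.0), 'grip_width': np.float64(1.0)}
scene [[0.705, -0.282, 0.651, -0.094], [-0.709, -0.294, 0.641, -0.591], [0.011, -0.913, -0.407, 0.519], [0.0, 0.0, 0.0, 1.0]]
top [[-0.011, -0.989, 0.145, 0.314], [-1.0, 0.011, -0.007, 0.011], [0.005, -0.145, -0.989, 1.456], [0.0, 0.0, 0.0, 1.0]]
```

View pics/scene0.png

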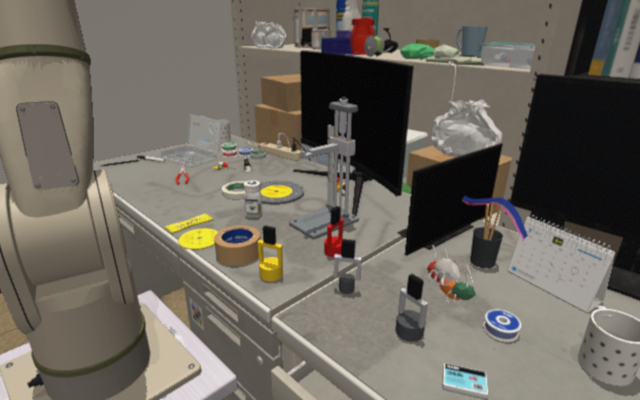

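View pics/top0.png

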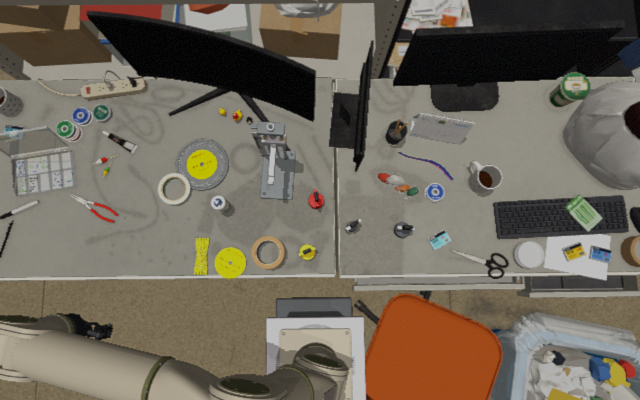

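Look-alikes in the scene image: yellow weight (270,255), red (335,235), slim steel with a narrow disc (347,265), and wide steel with a dark disc (411,310). By the description it is the last one, at about (403,229) in the top view. Next I check it in a crop and measure.

```bash
python3 - <<'E'
from h import *
import pickle
S=pickle.load(open("scene.pkl","rb"));T=pickle.load(open("top.pkl","rb"))
a=S["pixels"][225:350,310:450];b=T["pixels"][110:245,240:425]
a=cv2.resize(a,None,fx=4,fy=4,interpolation=2)[:500,:];b=cv2.resize(b,None,fx=3,fy=3,interpolation=2)
save("crop1",cv2.resize(np.hstack([a,np.pad(b,((0,500-b.shape[0]),(0,0),(0,0)))]),(800,357)) if 0 else a);save("crop2",b)
W=np.concatenate([cloud(S).reshape(-1,3),cloud(T).reshape(-1,3)]);C=np.concatenate([S["pixels"].reshape(-1,3),T["pixels"].reshape(-1,3)])
src=np.r_[np.zeros(256000),np.ones(256000)]
for n,(u,v) in dict(wide=(411,310),slim=(347,265)).items():
    print(n,P(S,u,v),)
def box(c,r,z0,z1,s=None):
    m=(np.linalg.norm(W[:,:2]-c,axis=1)<r)&(W[:,2]>z0)&(W[:,2]<z1)
    if s is not None:m&=src==s
    return W[m]
for n,t in dict(wide=(411,285),slim=(347,248)).items():
    c=P(S,*t)[:2]
    for z0,z1 in((.005,.04),(.085,.118),(.117,.13)):
        for s in(0,1):
            q=box(c,.045,z0,z1,s)
            if len(q)<4: print(n,z0,s,len(q));continue
            r=cv2.minAreaRect((q[:,:2]*1000).astype(np.float32));print(n,z0,s,len(q),np.median(q,0).round(3),q.min(0).round(3),q.max(0).round(3),np.round(r[0],1),np.round(r[1],1),round(r[2],1))
w=cloud(T)
for u,v in((275,195),(262,195),(292,197),(262,150),(275,165),(271,180),(269,128),(220,204),(268,252)):print(u,v,w[v,u].round(3))
# stand: points with z in arm range
R=w[115:205,250:300].reshape(-1,3)
for z0,z1 in((.008,.018),(.18,.24),(.32,.36)):
    q=R[(R[:,2]>z0)&(R[:,2]<z1)];r=cv2.minAreaRect((q[:,:2]*1000).astype(np.float32));print(z0,len(q),q.min(0).round(3),q.max(0).round(3),r)
E
```

```text
wide [ 0.45207715 -0.28296761  0.02897905]
slim [ 5.13521748e-01 -6.92862643e-02  1.42068835e-07]
wide 0.005 0 680 [ 0.423 -0.298  0.028] [ 0.405 -0.323  0.005] [ 0.459 -0.266  0.04 ] [ 430.8 -295.4] [50.4 48.6] 51.9
wide 0.005 1 146 [ 0.428 -0.29   0.027] [ 0.409 -0.316  0.006] [ 0.459 -0.268  0.037] [ 434.4 -291.7] [49.7 46.9] 6.3
wide 0.085 0 285 [ 0.428 -0.298  0.104] [ 0.424 -0.31   0.085] [ 0.44  -0.281  0.118] [ 432.3 -295.7] [28.1 13.4] 82.5
wide 0.085 1 32 [ 0.432 -0.29   0.113] [ 0.428 -0.305  0.09 ] [ 0.44  -0.279  0.118] [ 433.8 -292.4] [26.  10.9] 75.9
wide 0.117 0 30 [ 0.433 -0.298  0.118] [ 0.427 -0.307  0.117] [ 0.436 -0.284  0.119] [ 431.7 -295.7] [ 9.2 23.5] 0.3
wide 0.117 1 19 [ 0.436 -0.294  0.119] [ 0.43  -0.307  0.118] [ 0.439 -0.279  0.126] [ 434.7 -292.7] [28.2  9.4] 89.6
slim 0.005 0 294 [ 0.439 -0.134  0.027] [ 0.428 -0.154  0.005] [ 0.462 -0.107  0.04 ] [ 444.6 -130.2] [33.2 48. ] 3.3
slim 0.005 1 49 [ 0.443 -0.126  0.028] [ 0.428 -0.148  0.007] [ 0.464 -0.103  0.036] [ 447.3 -127.3] [45.6 33. ] 83.4
slim 0.085 0 223 [ 0.443 -0.13   0.103] [ 0.434 -0.142  0
[... 419 characters left out ...]
 195 [0.555 0.129 0.019]
262 195 [0.556 0.173 0.018]
292 197 [0.55  0.073 0.006]
262 150 [0.697 0.168 0.069]
275 165 [0.66  0.13  0.013]
271 180 [0.566 0.125 0.215]
269 128 [0.683 0.119 0.34 ]
220 204 [0.514 0.296 0.102]
268 252 [0.365 0.153 0.004]
0.008 1209 [0.54  0.048 0.008] [0.839 0.217 0.018] ((690.6372680664062, 131.84793090820312), (298.9437255859375, 168.06634521484375), 0.7418898344039917)
0.18 502 [0.554 0.08  0.181] [0.7   0.179 0.24 ] ((627.1093139648438, 129.90589904785156), (98.88904571533203, 145.50856018066406), 89.91117095947266)
0.32 325 [0.67 0.08 0.32] [0.706 0.153 0.346] ((688.1906127929688, 116.30821990966797), (74.23423767089844, 33.45585250854492), 85.57434844970703)
```

View pics/crop1.png

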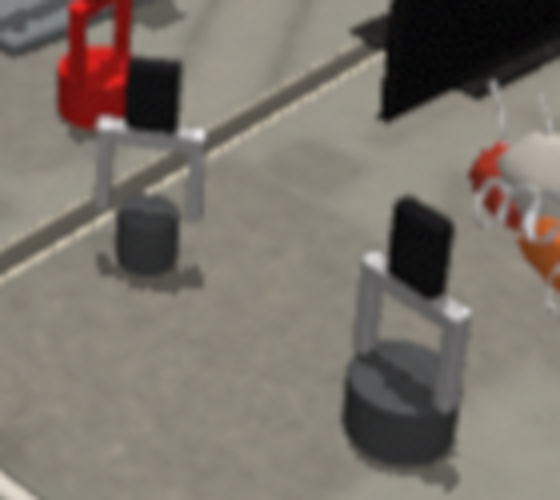

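View pics/crop2.png

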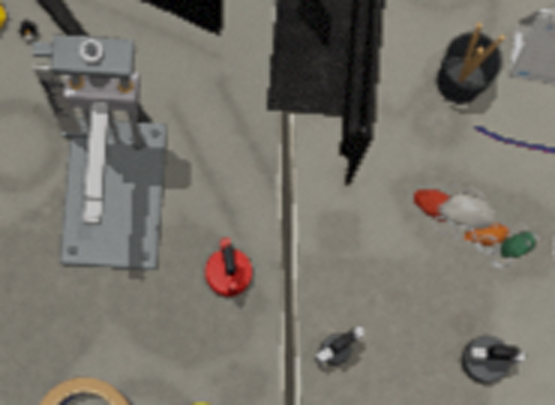

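Crop 1 confirms it: the weight on the right (tab at crop (420,245), dark wide disc at (400,400)) is the wide one. The red weight and the slim one at crop (150,230) are different parts. Crop 2 shows the hook's lip at (92,215), with the arm running to the column at (100,100).

```bash
cat >> h.py <<'E'
from scipy.spatial.transform import Rotation as Ro
def go(x,y,z,az):  # shift in current tool axes (mm) and twist to reach TCP xyz with tool-y azimuth az (deg)
    o=manip.get_obs();R=Ro.from_quat(o["ee_rot"]).as_matrix();p=np.array(o["position"])
    d=R.T@(np.array([x,y,z])-p)*1000
    cur=np.degrees(np.arctan2(R[1,1],R[0,1]));t=np.radians((cur-az+180)%360-180)
    print("clock",round(float(o["clock"]),2),"pos",p.round(4),"az",round(cur,2),"tilt",np.round(R[:2,2],3),"F",np.round(o["ft_force"],2),"w",round(float(o["grip_width"]),3),"gf",round(float(o["grasp_force"]),1),"| shift",d.round(1),"twist",round(t,3))
E
python3 - <<'E'
from h import *
import pickle
S=pickle.load(open("scene.pkl","rb"));T=pickle.load(open("top.pkl","rb"))
for n,c,k in(("S",S,cloud(S)),("T",T,cloud(T))):
    q=k[(abs(k[...,0]-.433)<.05)&(abs(k[...,1]+.294)<.05)&(k[...,2]>.074)&(k[...,2]<.087)]
    r=q[:,:2];d=np.linalg.svd(r-r.mean(0))[2][0];print(n,"bar",len(q),r.min(0),r.max(0),r.mean(0),np.degrees(np.arctan2(d[1],d[0])))
    q=k[(abs(k[...,0]-.59)<.06)&(abs(k[...,1]-.128)<.04)&(k[...,2]>.205)&(k[...,2]<.235)]
    r=q[:,:2];d=np.linalg.svd(r-r.mean(0))[2][0];print("arm",len(q),q.min(0),q.max(0),np.median(q,0),np.degrees(np.arctan2(d[1],d[0])))
    for x in np.arange(.53,.66,.005):
        s=q[abs(q[:,0]-x)<.0025]
        if len(s):print(round(x,3),len(s),np.median(s,0).round(4),s[:,1].min().round(4),s[:,1].max().round(4))
go(.171,.601,.42,-8); go(.43,.25,.42,-8)
E
```

```text
S bar 162 [ 0.42438513 -0.32340836] [ 0.44267283 -0.26739945] [ 0.43003919 -0.29775825] -95.16076683674063
arm 267 [0.55263417 0.10811379 0.20521808] [0.64988376 0.13318705 0.22474434] [0.59660859 0.11626443 0.21623121] 173.99438380002184
0.555 36 [0.5542 0.1224 0.2151] 0.1156 0.132
0.56 6 [0.5598 0.1175 0.2121] 0.1167 0.119
0.565 7 [0.5649 0.1179 0.2125] 0.1155 0.1241
0.57 12 [0.5709 0.1182 0.214 ] 0.1156 0.1309
0.575 14 [0.5763 0.1181 0.2155] 0.1139 0.1299
0.58 20 [0.5788 0.1187 0.219 ] 0.1136 0.1332
0.585 13 [0.5851 0.1175 0.2166] 0.1127 0.1278
0.59 15 [0.5904 0.1164 0.2156] 0.1124 0.128
0.595 13 [0.5959 0.1157 0.22  ] 0.113 0.1251
0.6 9 [0.6006 0.1159 0.216 ] 0.1151 0.1288
0.605 16 [0.604  0.1168 0.219 ] 0.113 0.1275
0.61 12 [0.609  0.1148 0.2167] 0.1118 0.117
0.615 13 [0.6162 0.1153 0.2184] 0.1121 0.1302
0.62 16 [0.6197 0.1138 0.2177] 0.1106 0.1246
0.625 11 [0.6257 0.1137 0.2141] 0.109 0.1155
0.63 10 [0.6306 0.1129 0.2191] 0.1106 0.1163
0.635 12 [0.6343 0.1135 0.2188] 0.1102 0.1282
0.64 13 [0.6398 0.1122 0.2189] 0.1112 0.1206
0.645 13 [0.6453 0.1126 0.2179] 0.1087 0.1272
0.65 6 
[... 768 characters left out ...]
61 10 [0.6096 0.1225 0.2251] 0.1152 0.1298
0.615 8 [0.6153 0.121  0.2226] 0.1156 0.1302
0.62 11 [0.6199 0.1182 0.2228] 0.1136 0.127
0.625 11 [0.625  0.1186 0.2258] 0.113 0.1268
0.63 8 [0.6296 0.1194 0.2238] 0.1129 0.1273
0.635 11 [0.6342 0.1211 0.2224] 0.1128 0.1271
0.64 9 [0.6396 0.1184 0.2226] 0.1128 0.1271
0.645 11 [0.645  0.1208 0.2223] 0.1125 0.127
0.65 4 [0.6482 0.1199 0.2237] 0.1124 0.127
clock 0.1 pos [0.1707 0.601  0.3032] az 74.14 tilt [-0.    -0.001] F [-0.56  0.03 -0.03] w 1.0 gf 0.0 | shift [-3.000e-01 -1.000e-01 -1.168e+02] twist 1.434
clock 0.1 pos [0.1707 0.601  0.3032] az 74.14 tilt [-0.    -0.001] F [-0.56  0.03 -0.03] w 1.0 gf 0.0 | shift [-345.3 -266.9 -116.5] twist 1.434
```

```bash
python3 -m creep '[[[-10,-8,-33],0.12],[[-25,-20,-65],0.24],[[-45,-35,-95],0.36],[[-70,-54,-116],0.48],[[-100,-77,-116],0.6]]' 1 60; python3 -c "
from h import *
go(.43,.25,.42,-6)"
```

```text
clock: 0.52
position: [0.2457, 0.5003, 0.4243]
ee_rot: [0.426, 0.905, 0.003, -0.001]
ft_force: [0.7, 0.7, 0.5]
grip_width: 0.996
grasp_force: 0.0
clock 0.52 pos [0.2457 0.5003 0.4243] az 39.57 tilt [0.002 0.006] F [0.7  0.68 0.53] w 0.996 gf 0.0 | shift [-310.4  -17.4    3.1] twist 0.795
```

```bash
python3 -m creep '[[[-36,0,0],0.115],[[-72,-2,0],0.23],[[-110,-4,0],0.345],[[-148,-6,0],0.46],[[-186,-8,0],0.575]]'; python3 -c "
from h import *
go(.43,.0,.42,-6)"
```

```text
clock: 0.93
position: [0.3595, 0.3499, 0.4197]
ee_rot: [0.666, 0.746, -0.0, -0.0]
ft_force: [0.8, 0.3, -0.4]
grip_width: 1.004
grasp_force: 0.0
clock 0.93 pos [0.3595 0.3499 0.4197] az 6.5 tilt [-0. -0.] F [ 0.85  0.35 -0.4 ] w 1.004 gf 0.0 | shift [-3.557e+02  3.050e+01 -3.000e-01] twist 0.218
```

```bash
python3 -m creep '[[[-38,3,0],0.06],[[-76,7,0],0.12],[[-114,10,0],0.18],[[-152,13,0],0.22],[[-190,16,0],0.22]]';python3 -c "
from h import *
go(.43,-.293,.34,-6)"
```

```text
clock: 1.35
position: [0.3971, 0.163, 0.4196]
ee_rot: [0.743, 0.669, -0.0, -0.0]
ft_force: [0.7, -0.0, 0.4]
grip_width: 0.996
grasp_force: 0.0
clock 1.35 pos [0.3971 0.163  0.4196] az -5.95 tilt [-0.  0.] F [ 0.72 -0.01  0.43] w 0.996 gf 0.0 | shift [-450.1   80.    79.5] twist 0.001
```

```bash
python3 -m creep '[[[-38,7,0],0],[[-76,14,0],0],[[-114,21,0],0],[[-152,28,0],0],[[-190,35,0],0]]' >/dev/null; python3 -m creep '[[[-38,7,0],0],[[-76,14,0],0],[[-114,21,10],0],[[-152,28,20],0],[[-190,35,40],0]]'>/dev/null;  python3 -m creep '[[[-30,5,20],0],[[-60,8,35],0],[[-70,10,40],0],[[-70,10,40],0],[[-70,10,40],0]]'; python3 - <<'E'
from h import *
import pickle
go(.433,-.293,.162,-6)
c=camera("wrist");pickle.dump(c,open("w1.pkl","wb"));save("w1",c["pixels"])
E
```

```text
clock: 2.6
position: [0.4309, -0.2893, 0.3403]
ee_rot: [0.743, 0.67, -0.001, -0.0]
ft_force: [0.2, -0.0, 0.1]
grip_width: 1.0
grasp_force: 0.0
clock 2.6 pos [ 0.4309 -0.2893  0.3403] az -5.9 tilt [-0.002 -0.001] F [ 0.23 -0.05  0.1 ] w 1.0 gf 0.0 | shift [ -3.2   2.9 178.3] twist 0.002
```

View pics/w1.png

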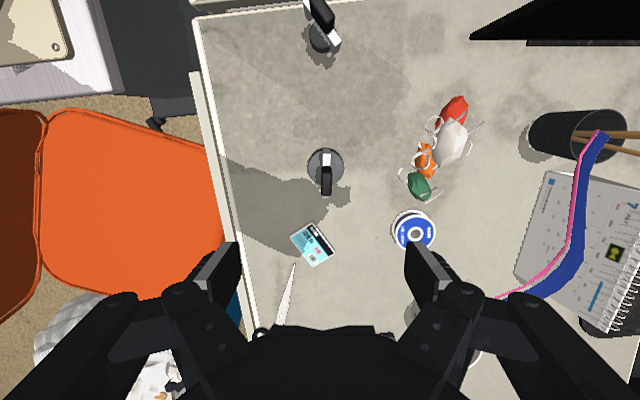

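The wrist view shows the wide disc at (325,165), with its tab top at about (326,180) between the open pads. The slim weight is at (322,30). I measure the tab from its cloud.

```bash
python3 - <<'E'
from h import *
import pickle
c=pickle.load(open("w1.pkl","rb"));k=cloud(c)
m=(abs(k[...,0]-.433)<.05)&(abs(k[...,1]+.294)<.05)
for z0,z1 in((.005,.035),(.07,.086),(.115,.126)):
    q=k[m&(k[...,2]>z0)&(k[...,2]<z1)]
    r=cv2.minAreaRect((q[:,:2]*1000).astype(np.float32));print(z0,len(q),q.min(0).round(4),q.max(0).round(4),np.round(r[0],1),np.round(r[1],1),round(r[2],1))
    d=np.linalg.svd(q[:,:2]-q[:,:2].mean(0),full_matrices=False)[2][0];print(np.degrees(np.arctan2(d[1],d[0])),np.median(q[:,2]))
E
```

```text
0.005 751 [ 0.4096 -0.3177  0.0055] [ 0.4599 -0.266   0.0342] [ 434.9 -291.7] [51.4 49.3] 85.4
-6.439431034797976 0.028128858726850392
0.07 128 [ 0.4275 -0.3216  0.0703] [ 0.4425 -0.2657  0.0854] [ 434.7 -293.7] [55.7  9.7] 82.8
-97.23841122966076 0.07814229750565205
0.115 251 [ 0.4281 -0.3074  0.115 ] [ 0.4413 -0.28    0.1189] [ 434.7 -293.7] [27.2 11. ] 84.2
-96.55795063430523 0.11689378504174935
```

```bash
python3 -m creep '[[[-3,4,30],0.01],[[-4,4,65],0.015],[[-4,4,100],0.015],[[-4,4,135],0.015],[[-4,4,150],0.015]]' >/dev/null; python3 -m creep '[[[0,0,0],0],[[0,0,0],0],[[0,0,0],0]]'; python3 -c "
from h import *
go(.4347,-.2937,.163,-6.8)"
```

```text
clock: 3.32
position: [0.4359, -0.2933, 0.1925]
ee_rot: [0.747, 0.665, 0.001, 0.001]
ft_force: [0.3, -0.7, 0.2]
grip_width: 0.999
grasp_force: 0.0
clock 3.32 pos [ 0.4359 -0.2933  0.1925] az -6.58 tilt [0.003 0.   ] F [ 0.34 -0.69  0.2 ] w 0.999 gf 0.0 | shift [-0.6 -1.3 29.5] twist 0.004
```

```bash
python3 -m creep '[[[-1,-1,12],0],[[-1,-1,22],0],[[-1,-1,28],0],[[-1,-1,28],0],[[-1,-1,28],0]]' >/dev/null; python3 -m creep '[[[0,0,0],0],[[0,0,0],0],[[0,0,0],0],[[0,0,0],0],[[0,0,0],0]]' 0.05 60 >/dev/null;python3 -m creep '[[[0,0,0],0],[[0,0,0],0],[[0,0,0],0],[[0,0,0],0],[[0,0,0],0]]' 0.05 60; python3 -c "
from h import *
go(.4347,-.2937,.26,-6.8)"
```

```text
clock: 4.57
position: [0.434, -0.2945, 0.1629]
ee_rot: [0.747, 0.665, 0.0, 0.0]
ft_force: [0.1, 0.4, 4.1]
grip_width: 0.13
grasp_force: 59.6
clock 4.57 pos [ 0.434  -0.2945  0.1629] az -6.65 tilt [ 0.001 -0.   ] F [0.05 0.42 4.11] w 0.13 gf 59.6 | shift [  0.9   0.7 -97.1] twist 0.003
```

```bash
python3 -m creep '[[[0,0,-5],0],[[0,0,-15],0],[[0,0,-28],0],[[0,0,-42],0],[[0,0,-56],0]]' >/dev/null; python3 -m creep '[[[0,0,-18],0],[[0,0,-36],0],[[0,0,-54],0],[[0,0,-72],0],[[0,0,-90],0]]' >/dev/null; python3 -m creep '[[[0,0,-10],0],[[0,0,-16],0],[[0,0,-16],0],[[0,0,-16],0],[[0,0,-16],0]]'; python3 - <<'E'
from h import *
go(.43,.138,.326,-5)
c=camera("wrist");k=cloud(c);save("w2",c["pixels"])
for t in range(6):
    camera("top");print(np.round(manip.get_obs()["ft_force"],2))
E
```

```text
clock: 5.82
position: [0.4334, -0.2941, 0.3238]
ee_rot: [0.747, 0.665, -0.0, -0.001]
ft_force: [-0.1, -0.1, -6.9]
grip_width: 0.13
grasp_force: 58.8
clock 5.82 pos [ 0.4334 -0.2941  0.3238] az -6.65 tilt [-0.001  0.001] F [-0.09 -0.14 -6.94] w 0.13 gf 58.8 | shift [428.8 -53.4  -1.9] twist -0.029
[-0.35  0.68 -6.3 ]
[-0.94 -0.27 -5.95]
[-0.01 -0.4  -5.54]
[ 0.48  0.46 -7.  ]
[ 0.17 -0.25 -6.3 ]
[ 0.34  0.24 -6.22]
```

View pics/w2.png

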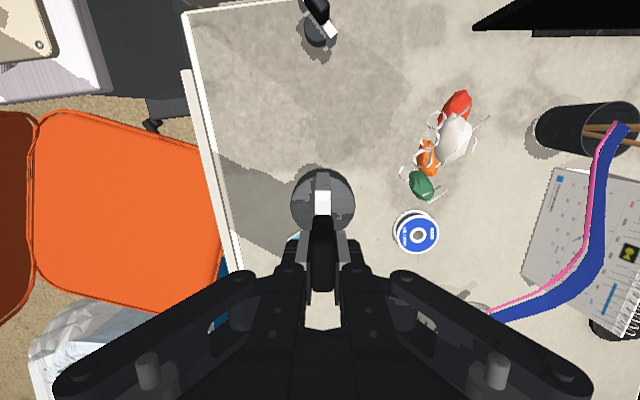

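The weight is held upright, with the disc centred below the tool at (322,200), and weighs about 6.3 N. The expected dip is about 86 mm. Next I carry it to in front of the lip.

```bash
python3 -m creep '[[[12,-1,0],0],[[32,-4,0],0],[[58,-7,0],0],[[86,-10,0],0],[[114,-14,0],0]]' >/dev/null; python3 -m creep '[[[28,-3,0],0],[[56,-7,0],0],[[84,-10,0],0],[[112,-14,0],0],[[140,-17,0],0]]'>/dev/null;  python3 -m creep '[[[28,-3,0],-0.006],[[56,-7,0],-0.012],[[84,-10,0],-0.02],[[112,-14,0],-0.029],[[135,-18,0],-0.029]]' >/dev/null; python3 -m creep '[[[20,0,0],0],[[34,0,0],0],[[38,0,0],0],[[38,0,0],0],[[38,0,0],0]]'; python3 - <<'E'
from h import *
import pickle
go(.48,.134,.326,-5)
c=camera("top");pickle.dump(c,open("t2.pkl","wb"))
s=camera("scene");pickle.dump(s,open("s2.pkl","wb"))
w=camera("wrist");pickle.dump(w,open("w3.pkl","wb"))
a=cv2.resize(s["pixels"][100:280,200:400],None,fx=2.8,fy=2.8,interpolation=2);save("s2",a);save("w3",w["pixels"])
E
```

```text
clock: 7.83
position: [0.4336, 0.1344, 0.3246]
ee_rot: [0.738, 0.675, -0.0, 0.0]
ft_force: [0.8, 0.2, -5.5]
grip_width: 0.128
grasp_force: 58.8
clock 7.83 pos [0.4336 0.1344 0.3246] az -5.05 tilt [-0.    -0.001] F [ 0.77  0.24 -5.52] w 0.128 gf 58.8 | shift [ 3.7 46.2 -1.4] twist -0.001
```

View pics/s2.png

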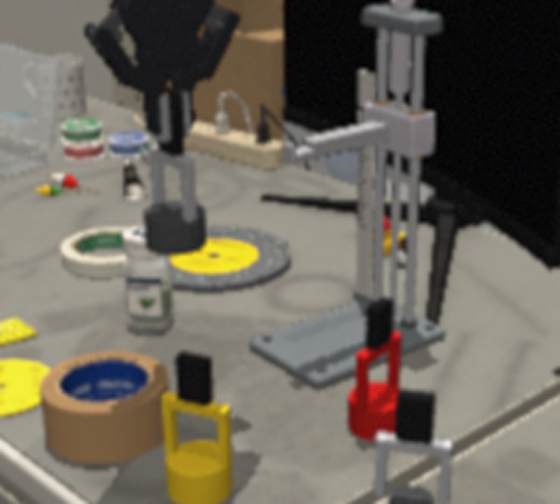

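View pics/w3.png

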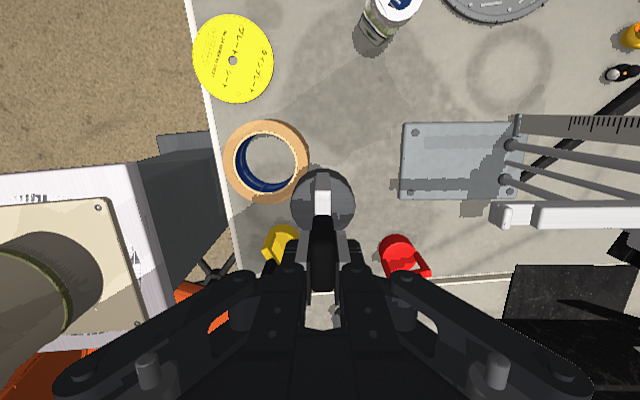

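The crop shows the weight hanging in front of the hook: lip at (295,150), disc at (175,225). In the wrist view the arm runs from the lip at (500,215) to (640,215). I measure the hook and the held weight with the same camera.

```bash
python3 - <<'E'
from h import *
import pickle
for f in("w3","s2","t2"):
    c=pickle.load(open(f+".pkl","rb"));k=cloud(c)
    q=k[(k[...,0]>.53)&(k[...,0]<.63)&(abs(k[...,1]-.125)<.035)&(k[...,2]>.198)&(k[...,2]<.235)]
    print(f,"arm",len(q),q.min(0).round(4),q.max(0).round(4))
    for x in np.arange(.5425,.60,.0025):
        s=q[abs(q[:,0]-x)<.00125]
        if len(s):print(" ",round(x,4),len(s),"ztop",np.percentile(s[:,2],90).round(4),"y",s[:,1].min().round(4),s[:,1].max().round(4))
    q=q[(q[:,2]>.217)];r=cv2.minAreaRect((q[:,:2]*1000).astype(np.float32));print(r)
    m=(abs(k[...,0]-.434)<.05)&(abs(k[...,1]-.134)<.05)
    for z0,z1 in((.17,.197),(.23,.247),):
        q=k[m&(k[...,2]>z0)&(k[...,2]<z1)]
        if len(q)>9:
            r=cv2.minAreaRect((q[:,:2]*1000).astype(np.float32));print(" wt",z0,len(q),q.min(0).round(4),q.max(0).round(4),np.round(r[0],1),np.round(r[1],1),round(r[2],1))
E
```

```text
w3 arm 3522 [0.5531 0.1149 0.2056] [0.6299 0.1354 0.2251]
  0.5525 46 ztop 0.2205 y 0.1207 0.1336
  0.555 360 ztop 0.2227 y 0.1194 0.1354
  0.5575 112 ztop 0.2238 y 0.1202 0.1354
  0.56 36 ztop 0.2231 y 0.1201 0.1351
  0.5625 23 ztop 0.2153 y 0.1329 0.1349
  0.565 67 ztop 0.2158 y 0.1189 0.1349
  0.5675 88 ztop 0.2157 y 0.1189 0.1347
  0.57 93 ztop 0.2157 y 0.1184 0.1346
  0.5725 91 ztop 0.2159 y 0.1185 0.1342
  0.575 90 ztop 0.216 y 0.1183 0.134
  0.5775 231 ztop 0.2218 y 0.1177 0.1339
  0.58 175 ztop 0.2237 y 0.1178 0.1337
  0.5825 104 ztop 0.2238 y 0.1177 0.1336
  0.585 110 ztop 0.2238 y 0.1179 0.1334
  0.5875 108 ztop 0.2239 y 0.1173 0.1331
  0.59 114 ztop 0.2238 y 0.1176 0.133
  0.5925 104 ztop 0.2238 y 0.1169 0.1328
  0.595 115 ztop 0.2237 y 0.1169 0.1327
  0.5975 105 ztop 0.2237 y 0.1165 0.1325
((591.5352783203125, 124.91148376464844), (16.229568481445312, 77.38191986083984), 85.86412048339844)
 wt 0.17 2269 [0.409  0.1139 0.1701] [0.4602 0.1631 0.1965] [434.9 139.2] [47.7 51.4] 84.6
 wt 0.23 518 [0.43   0.1464 0.2302] [0.4418 0.1631 0.2469] [436.1 154.9] [16.2 11.1] 85.7
s2 a
[... 1231 characters left out ...]
 6 ztop 0.2238 y 0.119 0.1328
  0.5625 4 ztop 0.2189 y 0.1186 0.1277
  0.565 4 ztop 0.2187 y 0.1246 0.1339
  0.5675 4 ztop 0.216 y 0.1192 0.1334
  0.57 7 ztop 0.2185 y 0.1191 0.1335
  0.5725 4 ztop 0.2186 y 0.1185 0.1306
  0.575 5 ztop 0.219 y 0.1192 0.1302
  0.5775 3 ztop 0.217 y 0.1187 0.1277
  0.58 6 ztop 0.2251 y 0.118 0.1298
  0.5825 5 ztop 0.2261 y 0.1163 0.13
  0.585 6 ztop 0.2259 y 0.1161 0.1301
  0.5875 6 ztop 0.2254 y 0.1161 0.1297
  0.59 1 ztop 0.2126 y 0.1163 0.1163
  0.5925 7 ztop 0.2258 y 0.1158 0.1298
  0.595 5 ztop 0.2264 y 0.1156 0.1296
  0.5975 6 ztop 0.2248 y 0.1157 0.1298
((592.1364135742188, 123.42852020263672), (15.561544418334961, 76.13978576660156), 87.24916076660156)
```

```bash
python3 - <<'E'
from h import *
go(.5678,.1266,.325,-4.6)
E
```

```text
clock 7.98 pos [0.4336 0.1343 0.3248] az -5.09 tilt [-0.  0.] F [ 0.08  0.31 -5.38] w 0.13 gf 58.8 | shift [  4.2 134.4  -0.2] twist -0.008
```

```bash
python3 -m creep '[[[1,8,0],0],[[2,22,0],-0.008],[[3,38,0],-0.008],[[4,54,0],-0.008],[[4,70,0],-0.008]]' >/dev/null; python3 -m creep '[[[0,14,0],0],[[0,28,0],0],[[0,42,0],0],[[0,54,0],0],[[0,61,0],0]]'; python3 -m creep '[[[0,3,0],0],[[0,3,0],0],[[0,3,0],0],[[0,3,0],0]]'; python3 - <<'E'
from h import *
import pickle
go(.5678,.1266,.315,-4.6)
w=camera("wrist");s=camera("scene");pickle.dump((w,s),open("p4.pkl","wb"))
a=cv2.resize(w["pixels"][130:290,220:420],None,fx=2,fy=2,interpolation=2);b=cv2.resize(s["pixels"][100:200,250:370],None,fx=3.2,fy=3.2,interpolation=2)
save("p4",np.hstack([a,b[:320]]))
E
```

```text
clock: 8.82
position: [0.5658, 0.1281, 0.3245]
ee_rot: [0.735, 0.678, -0.0, 0.001]
ft_force: [-0.0, -1.0, -5.6]
grip_width: 0.125
grasp_force: 58.9
clock: 9.15
position: [0.5669, 0.1284, 0.3248]
ee_rot: [0.734, 0.679, 0.0, -0.0]
ft_force: [0.2, 0.4, -6.3]
grip_width: 0.128
grasp_force: 58.9
clock 9.15 pos [0.5669 0.1284 0.3248] az -4.51 tilt [-0.  0.] F [ 0.18  0.42 -6.35] w 0.128 gf 58.9 | shift [-1.7  1.1  9.8] twist 0.002
```

View pics/p4.png

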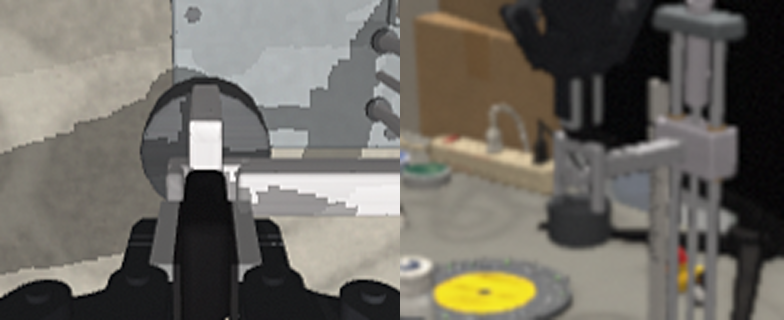

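Left half: the bar (190–222) sits over the notch, between the lip (167–188) and the arm (225 on). Right half: the disc hangs below the arm, which passes through the eye. Next is a small correction, then lowering at about 30 mm/s.

```bash
python3 -m creep '[[[-1.5,1,1],0],[[-1.5,1,3],0],[[-1.5,1,6],0],[[-1.5,1,9],0],[[-1.5,1,12],0]]'; cat >> h.py <<'E'
def F(n=20):
    a=[]
    for i in range(n): camera("top");a.append(manip.get_obs()["ft_force"])
    a=np.array(a);print("F",a.mean(0).round(3),"+-",(a.std(0)/n**.5).round(3))
E
python3 - <<'E'
from h import *
go(.5678,.1266,.305,-4.6);F(20);go(.5678,.1266,.305,-4.6)
E
```

```text
clock: 9.67
position: [0.568, 0.1268, 0.3123]
ee_rot: [0.734, 0.679, -0.0, -0.0]
ft_force: [-0.4, 0.3, -6.6]
grip_width: 0.129
grasp_force: 59.0
clock 9.67 pos [0.568  0.1268 0.3123] az -4.52 tilt [-0.  0.] F [-0.39  0.28 -6.57] w 0.129 gf 59.0 | shift [-0.2 -0.2  7.3] twist 0.001
F [ 0.062  0.062 -6.342] +- [0.113 0.121 0.101]
clock 10.67 pos [0.5682 0.1267 0.3127] az -4.53 tilt [-0.  0.] F [ 0.35  0.31 -6.25] w 0.127 gf 58.9 | shift [-0.2 -0.4  7.7] twist 0.001
```

```bash
python3 -m creep '[[[0,0,1],0],[[0,0,3],0],[[0,0,5],0],[[0,0,7.5],0],[[0,0,10],0]]'; python3 -m creep '[[[0,0,2.5],0],[[0,0,5],0],[[0,0,7.5],0],[[0,0,10],0],[[0,0,12.5],0]]';python3 -m creep '[[[0,0,2],0],[[0,0,4],0],[[0,0,5],0],[[0,0,5],0],[[0,0,5],0]]'; python3 - <<'E'
from h import *
F(5);go(.5678,.1266,.22,-4.6)
k=cloud(camera("wrist"))
q=k[(k[...,0]>.585)&(k[...,0]<.62)&(abs(k[...,1]-.125)<.03)&(k[...,2]>.1)&(k[...,2]<.235)];print("arm top",np.percentile(q[:,2],[50,90,98]))
E
```

```text
clock: 11.08
position: [0.5682, 0.1267, 0.3025]
ee_rot: [0.734, 0.679, 0.0, 0.0]
ft_force: [0.4, -0.2, -5.8]
grip_width: 0.128
grasp_force: 59.1
clock: 11.5
position: [0.5682, 0.1268, 0.2901]
ee_rot: [0.734, 0.679, 0.0, -0.0]
ft_force: [0.1, 0.0, -3.9]
grip_width: 0.127
grasp_force: 59.1
clock: 11.92
position: [0.5682, 0.1268, 0.2853]
ee_rot: [0.734, 0.679, 0.0, -0.0]
ft_force: [-0.3, 0.4, -4.4]
grip_width: 0.131
grasp_force: 59.2
F [ 0.421 -0.083 -4.5  ] +- [0.121 0.117 0.113]
clock 12.17 pos [0.5682 0.1268 0.2853] az -4.52 tilt [0. 0.] F [ 0.78 -0.47 -4.93] w 0.127 gf 59.2 | shift [-0.2 -0.4 65.3] twist 0.001
arm top [0.1979358  0.19919406 0.22827858]
```

The hook is taking the load as predicted: about 21 mm of dip, with about 64 mm left.

```bash
python3 -m creep '[[[0,0,1],0],[[0,0,3],0],[[0,0,5.5],0],[[0,0,8.5],0],[[0,0,11.5],0]]' >/dev/null; python3 -m creep '[[[0,0,3],0],[[0,0,6],0],[[0,0,9],0],[[0,0,12],0],[[0,0,15],0]]';python3 -m creep '[[[0,0,3],0],[[0,0,6],0],[[0,0,9],0],[[0,0,12],0],[[0,0,15],0]]'; python3 -m creep '[[[0,0,3],0],[[0,0,6],0],[[0,0,9],0],[[0,0,11],0],[[0,0,13],0]]'; python3 -m creep '[[[0,0,1.5],0],[[0,0,2.5],0],[[0,0,3],0],[[0,0,3],0],[[0,0,3],0]]'; python3 - <<'E'
from h import *
F(30);go(.5678,.1266,.22,-4.6)
E
```

```text
clock: 13.05
position: [0.5682, 0.1268, 0.2585]
ee_rot: [0.734, 0.679, 0.0, -0.0]
ft_force: [1.1, -0.1, -2.3]
grip_width: 0.129
grasp_force: 59.3
clock: 13.47
position: [0.5682, 0.1268, 0.2435]
ee_rot: [0.734, 0.679, 0.0, 0.0]
ft_force: [0.6, 0.1, -1.1]
grip_width: 0.127
grasp_force: 59.5
clock: 13.88
position: [0.5682, 0.1268, 0.2306]
ee_rot: [0.734, 0.679, 0.0, -0.0]
ft_force: [0.7, -0.6, -1.0]
grip_width: 0.129
grasp_force: 59.7
clock: 14.3
position: [0.5682, 0.1268, 0.2279]
ee_rot: [0.734, 0.679, 0.0, -0.0]
ft_force: [0.0, -0.1, 0.8]
grip_width: 0.128
grasp_force: 59.7
F [ 0.819  0.122 -0.24 ] +- [0.1   0.065 0.091]
clock 15.8 pos [0.5682 0.1268 0.2278] az -4.53 tilt [0. 0.] F [ 1.93  0.3  -0.73] w 0.131 gf 59.8 | shift [-0.2 -0.4  7.8] twist 0.001
```

```bash
python3 -m creep '[[[0,0.4,1],0],[[0,0.8,2],0],[[0,0.8,3],0],[[0,0.8,3.4],0],[[0,0.8,3.4],0]]' - 30;  python3 - <<'E'
from h import *
w=camera("wrist");k=cloud(w)
F(30);go(.5678,.1266,.22,-4.6)
for x in np.arange(.5475,.59,.0025):
    q=k[(abs(k[...,0]-x)<.00125)&(abs(k[...,1]-.126)<.03)&(k[...,2]>.1)&(k[...,2]<.16)]
    if len(q): print(round(x,4),len(q),np.percentile(q[:,2],90).round(4),q[:,1].min().round(4),q[:,1].max().round(4))
E
```

```text
clock: 16.22
position: [0.5685, 0.1268, 0.2239]
ee_rot: [0.734, 0.679, -0.001, -0.0]
ft_force: [-3.9, 0.6, 0.0]
grip_width: 0.13
grasp_force: 59.8
F [-4.437  0.399  0.143] +- [0.087 0.106 0.094]
clock 17.77 pos [0.5691 0.1267 0.2244] az -4.52 tilt [0. 0.] F [-4.04  0.23 -0.26] w 0.129 gf 59.8 | shift [-0.2 -1.2  4.4] twist 0.001
0.5525 6 0.1593 0.1345 0.1349
0.555 45 0.1585 0.1267 0.1352
0.5575 71 0.1379 0.1306 0.1385
0.56 95 0.1582 0.1268 0.1388
0.5625 53 0.1582 0.1264 0.1387
0.565 73 0.1562 0.1379 0.1541
0.5675 207 0.1542 0.1409 0.1559
0.57 227 0.1537 0.1406 0.1558
0.5725 208 0.1531 0.1406 0.1556
0.575 189 0.1542 0.1301 0.1554
0.5775 78 0.1575 0.1255 0.1375
0.58 83 0.1577 0.1288 0.1373
0.5825 79 0.1567 0.1246 0.1369
0.585 108 0.1579 0.1229 0.1331
0.5875 103 0.1381 0.1229 0.133
```

```bash
python3 -m creep '[[[0,-0.3,-0.4],0],[[0,-0.6,-0.8],0],[[0,-0.7,-0.8],0],[[0,-0.7,-0.8],0]]' 0.05 20;  python3 - <<'E'
from h import *
F(30);go(.5678,.1266,.22,-4.6)
E
```

```text
clock: 18.1
position: [0.5688, 0.1267, 0.2255]
ee_rot: [0.735, 0.679, 0.001, 0.0]
ft_force: [0.4, 0.9, -0.4]
grip_width: 0.127
grasp_force: 59.9
F [ 3.415 -0.042  0.056] +- [0.247 0.094 0.102]
clock 19.6 pos [0.5683 0.1267 0.2252] az -4.53 tilt [0. 0.] F [ 4.11 -0.31  0.84] w 0.129 gf 59.8 | shift [-0.2 -0.5  5.2] twist 0.001
```

```bash
python3 -m creep '[[[0,0.2,0],0],[[0,0.35,0],0],[[0,0.35,0],0],[[0,0.35,0],0]]' 0.1 20;  python3 - <<'E'
from h import *
F(16);go(.5678,.1266,.22,-4.6)
E
```

```text
clock: 19.93
position: [0.5684, 0.1267, 0.225]
ee_rot: [0.734, 0.679, -0.0, -0.0]
ft_force: [1.9, -0.1, 0.1]
grip_width: 0.128
grasp_force: 59.9
F [ 1.283 -0.17  -0.206] +- [0.196 0.124 0.138]
clock 20.73 pos [0.5685 0.1267 0.2251] az -4.53 tilt [-0.  0.] F [ 1.24 -0.12 -0.43] w 0.129 gf 59.9 | shift [-0.2 -0.7  5.1] twist 0.001
```

```bash
python3 -m creep '[[[0,0.1,0],0],[[0,0.1,0],0],[[0,0.1,0],0]]' 0.12 20;  python3 -m creep '[[[0,0,0],0],[[0,0,0],0],[[0,0,0],0]]' 0.14 20; python3 -m creep '[[[0,0,0],0],[[0,0,0],0],[[0,0,0],0]]' 0.17 20; python3 -m creep '[[[0,0,0],0],[[0,0,0],0],[[0,0,0],0],[[0,0,0],0],[[0,0,0],0]]' 0.25 20;
```

```text
clock: 20.98
position: [0.5685, 0.1267, 0.225]
ee_rot: [0.734, 0.679, -0.0, -0.0]
ft_force: [-1.2, -0.5, -0.1]
grip_width: 0.128
grasp_force: 59.9
clock: 21.23
position: [0.5686, 0.1267, 0.225]
ee_rot: [0.734, 0.679, -0.0, -0.0]
ft_force: [-0.9, -0.3, -0.4]
grip_width: 0.142
grasp_force: 2.3
clock: 21.48
position: [0.5688, 0.1269, 0.2252]
ee_rot: [0.734, 0.679, 0.0, 0.0]
ft_force: [0.2, 0.1, 0.4]
grip_width: 0.167
grasp_force: 0.0
clock: 21.9
position: [0.5687, 0.1267, 0.2251]
ee_rot: [0.734, 0.679, 0.0, -0.0]
ft_force: [-0.3, 0.2, -0.0]
grip_width: 0.249
grasp_force: 0.0
```

```bash
python3 -m creep '[[[0,0,0],0],[[0,0,0],0],[[0,0,0],0],[[0,0,0],0],[[0,0,0],0]]' 0.5 20 >/dev/null; python3 -m creep '[[[0,0,-4],0],[[0,0,-12],0],[[0,0,-24],0],[[0,0,-38],0],[[0,0,-52],0]]'; python3 -m creep '[[[0,0,-15],0],[[0,0,-30],0],[[0,0,-45],0],[[0,0,-55],0],[[0,0,-60],0]]'; python3 -m creep '[[[0,-20,0],0],[[0,-45,0],0],[[0,-65,0],0],[[0,-80,0],0],[[0,-80,0],0]]'; python3 - <<'E'
from h import *
s=camera("scene");a=cv2.resize(s["pixels"][100:280,230:380],None,fx=3,fy=3,interpolation=2);save("end",a)
def st():
    k=cloud(camera("scene"));m=(abs(k[...,0]-.567)<.035)&(abs(k[...,1]-.126)<.035)
    q=k[m&(k[...,2]>.03)&(k[...,2]<.22)];return np.percentile(q[:,2],[3,97]).round(4),np.median(q,0).round(4)
for i in range(6):print(st())
E
```

```text
clock: 22.73
position: [0.5689, 0.1266, 0.2789]
ee_rot: [0.735, 0.679, 0.0, 0.0]
ft_force: [0.2, -0.4, -0.4]
grip_width: 0.501
grasp_force: 0.0
clock: 23.15
position: [0.5692, 0.1266, 0.3395]
ee_rot: [0.735, 0.679, 0.001, 0.0]
ft_force: [-0.1, 0.4, -0.8]
grip_width: 0.5
grasp_force: 0.0
clock: 23.57
position: [0.4869, 0.1334, 0.3373]
ee_rot: [0.734, 0.679, 0.0, -0.001]
ft_force: [0.4, 0.3, 1.1]
grip_width: 0.505
grasp_force: 0.0
(array([0.0637, 0.177 ]), array([0.5633, 0.1169, 0.1123]))
(array([0.0646, 0.1769]), array([0.5634, 0.1172, 0.1131]))
(array([0.0637, 0.177 ]), array([0.5631, 0.1169, 0.112 ]))
(array([0.0639, 0.1771]), array([0.5632, 0.1168, 0.1119]))
(array([0.0648, 0.177 ]), array([0.5633, 0.1174, 0.1125]))
(array([0.064 , 0.1769]), array([0.5633, 0.117 , 0.1116]))
```

View pics/end.png

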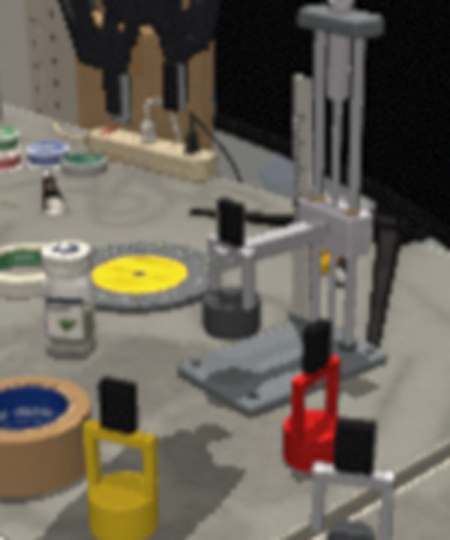

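The weight hangs upright and still in the notch, with its disc at (232,310). The gripper is clear at (150,80).

```bash
python3 -m creep '[[[0,0,0],0],[[0,0,0],0],[[0,0,0],0],[[0,0,0],0],[[0,0,0],0]]' >/dev/null; python3 -m creep '[[[0,0,0],0],[[0,0,0],0],[[0,0,0],0],[[0,0,0],0],[[0,0,0],0]]' >/dev/null; python3 -c "
from workcell import manip
print(manip.hand_in())"
```

```text
the job is handed in; nothing more can be done
None
```

The wide weight hangs upright and still in the hook's notch, with the hook dipped about 80 mm and the gripper clear, and the job is handed in; the hand-in call returned no verdict.

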